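# Load the cold brick past the sprung flap of the food carrier

## Robot

A 7-joint arm with a two-finger parallel gripper is mounted at the origin on the work surface. World frame = base frame: x ahead of the robot, y to its left, z up, the work surface at z = 0. Lengths are in m, angles in rad, forces in N, time in s.
With the tool pointing down it reaches from about 0.425 to 0.875 m from the base axis. Payload 9.9 kg.
Tool frame: the origin (TCP) lies between the finger pads; the fingertips stand 19 mm ahead of it and the grasp point (between the pads) is the TCP; z points along the fingers, y is the line along which they close (so a half turn about z gives the same grasp; the last joint's range is limited). The gripper opens to 85 mm and grips with 20 to 120 N. Pads are 22 mm wide; open, the fingers measure 114 mm over their backs; the gripper's body (76 mm by 85 mm) begins 54 mm behind the grasp point. The pads swing forward as they close: fully open they stand 13 mm farther back than shut.
Start: joints at [1.177, 0.576, 0.025, 1.437, -0.015, 1.129, -0.057], TCP at [0.206, -0.643, 0.25] pointing down, gripper open.
Joint ranges: [-2.76, 2.76], [-0.34, 2.15], [-1.52, 1.57], [0.19, 2.46], [-1.09, 4.23], [0.17, 1.99], [-2.82, 2.82]. Speed limits (rad/s): [2.22, 2.22, 3.01, 3.01, 3.14, 3.14, 3.14].

## Interface

Orientations are given as a unit quaternion [w, x, y, z].
In Python, from cell import ctrl, viewer, nets gives the robot as it stands.
- The arm moves only by the tool arm_command, never from a script. Its argument "series" is a list of rows, each a list of 3 entries, a list of its own where there are three numbers: the shift along the tool's x, y, z in units of 3 cm (1.0 is 3 cm), then the turn, a rotation vector about the tool's x, y, z in units of 6 degrees (1.0 is 6 degrees), then the gripper's target within -1 to 1 (shut at 1, half-way at 0, fully open at -1). In form: [[[dx, dy, dz], [ax, ay, az], fingers], ...]. A call has 1 to 20 rows; each row shifts and turns the commanded pose from where the row before left it, along the tool's axes as they then stand; what a row does not reach is not made up. A row lasts 1/12 s, in which the tool goes at most 41.7 mm and 7.16 degrees, less where a joint would pass 70% of its speed; a pose out of reach is approached as far as the arm can. A call with a number of a shift or a turn outside -1 to 1 is refused whole. A call with a gripper value outside its range is refused whole. The fingers move at their own pace and stop on an object; "force" is the grip in N (left out, the last holds). Time passes only in rows, so rows that do not move let the fingers close. It gives the time, the measured TCP pose, the force, the opening and the grip force at its end, in the units of the state.
- ctrl.get_state(): the state, without advancing time (a new reading comes with each control period).
- viewer.grab_frame(name): name is "side" or "top" or "wrist"; returns a dict with "image" (384x512x3 uint8, red, green, blue), "fovy" (degrees; the focal length in pixels is half the picture's height over the tangent of half this angle, whatever the lens; pixels are square), "cx", "cy" (the principal point, pixels), "cam_to_world" (4x4, takes a point from camera to world coordinates); the wrist camera has in their place "T_tool_cam" (4x4, takes a point from camera to tool coordinates, whose origin is the TCP and whose axes are the flange's). Camera axes: x right, y down, z forward; pixel columns grow to the right and rows downward; lengths in m; the calibration is good to about 2 mm. The wrist camera is an equidistant fisheye: a pixel r from the principal point sees the ray r / f radians off the axis. A picture is of the moment at which its call begins: read the wrist's pose just before it. There is no depth.
- ctrl.finish_job(): hands the job in; it is judged then, once.
Trained networks look in the newest picture that a camera, given by its name, has taken for a name from the list of things; names that differ only in an ending like _2 or _b are one class to them, and where a whole thing is asked for, a point or a joint stands for the part that bears it (a point fixed in the world has none). Each returns a list of dicts, best first, with "score" (0 to 1); they miss things now and then, are a little off and sometimes report something else, mostly with a low value. They report only what shows in the picture. A call takes as long as a camera call. They do not tell look-alikes from the thing itself.
- nets.outline_of(camera, target): "pixels" (384x512 bool, what is visible of it) and "rect" ([left, top, width, height] in pixels, round what is visible of it).
The state is a dict: "t": time; "joint_positions": joint angles; "joint_velocities": joint speeds; "joint_torque": joint torques, N m; "tool_pos": TCP position; "tool_rot": TCP orientation; "contact_force": force on the tool from outside, world axes, zero at the start; "torque": the same for the moment, N m; "finger_gap": opening from 0.0 (shut) to 1.0 (fully open); "finger_force": force on a finger pad.
Only numpy, scipy, OpenCV 4.12 (cv2) and the standard library are available. Lean on these libraries where they do the work, as an engineer would, in place of code of your own. Each camera call takes 0.05 s, during which the arm holds its last target. There are 200 camera calls.

## Task

Put the freezer brick into the cold pocket of the food carrier: take it upright from the rack, use its foot to push the sprung flap open and hold it open while you slide the brick down past it. Feel for the padded pocket floor, press the brick firmly but gently home on it, then let go, leaving the brick standing upright in the pocket and the sauce jars where they are.

Things in the scene. Friction and masses are not known exactly. Their poses are not given: they have to be found in the camera images.
- brick: Freezer brick, blue plastic, about 0.35 kg: a rigid slab 22 thick (its x), 90 wide (y), 140 tall (z). Origin: centre of its underside. It starts upright in the rack's groove. Grip it across its thickness within the top 35 mm: at least 38 mm stays above the carrier's lid. More than 30 N in all between the brick and the carrier (flap, walls and floor) damages the pocket.
- rack: Fixed wooden draining rack, base 100 (x) by 130 (y) by 12 tall, with two rails along its y, a 27 mm groove between them, tops 41 mm above the table; the brick stands in the groove on the base. Origin: centre of its underside.
- carrier: Fixed insulated food carrier, white box with a grey lid, 240 (x) by 280 (y) by 160 tall. Origin: centre of its underside. Sunk in the middle of its flat top is the vertical cold pocket, 50 (x) by 98 (y), under the flap. The brick goes in upright, thickness along the carrier's x, close along the pocket's +x wall (brick centre about 11 to 14 mm to +x of the pocket's centre), centred in y.
- slot (a point): Centre of the pocket's mouth, on the top face of the carrier (160 mm above the table), inside a flat black rubber gasket. Pushing the flap down and sliding the brick past it takes 2 to 10 N.
- flap (a joint): Angle of the flap, rad: 0 shut (level with the lid), growing as its free edge swings down into the pocket, at most 1.4. Steel plate 48 (x) by 94 (y) by 4; hinge (steel barrel) on the pocket's -x edge, free edge at the +x wall. Its spring (0.05 Nm shut, 0.15 Nm at 1 rad) shuts it; with the brick in, it leans on the brick at about 1 rad and pushes it towards +x.
- liner: Fixed frame low in the pocket that carries its adjustable floor; origin on the pocket's axis, 2 mm above the table. The floor is unseen and unmeasured, 70 to 100 mm below the lid's top: feel for it. It is a level rubber pad that gives 1 mm per 5 N (at most 9) and recovers slowly. Pressing 8 to 14 N on it, beyond the sliding friction, for half a second beds the brick.
- sauce0: Bystander: sauce jar, 64 diameter, 50 tall, loose. Leave it alone.
- sauce1: Bystander: second sauce jar like the first. Leave it alone.
Mind the look-alikes: they are no part of the job. What is meant by the brick is not red, and is the smaller of those in its own colour.

How it is judged:
By the outcome, as a careful person would: the job done as asked, in the order asked, and still so for the second after the job is handed in, with the robot touching nothing.
It also fails if it takes over 70 s, if anything falls off the work surface, if the arm or the gripper's body presses on something with over 40 N, if the wrist force passes 120 N, or if a joint passes its speed limit or range.

## Working session

There is one attempt and no reset: what is moved stays moved. The work goes in short steps, Python scripts to look and compute and a tool call to move; the robot and the scene stay as the last step left them, time stands still between calls to the robot, and variables do not carry over. Pictures are saved under pics/ and viewed, at most 10 in all, crops included, and the job is handed in when it is done.

Besides the shell and the picture viewer there is one more tool, called after ">>>" as name(argument=value, ...), one argument or row to a line, values as JSON. arm_command: Moves the arm, as the interface text tells. Its arguments: {"type":"object","properties":{"series":{"type":"array"},"force":{"type":"number"}},"required":["series"]}

```bash
mkdir -p pics
python3 - <<'E'
from cell import ctrl,viewer,nets
import cv2,numpy as np
s=ctrl.get_state();print(s)
ims=[]
for c in ("side","top"):
    f=viewer.grab_frame(c);ims.append(f["image"])
    print(c,f["fovy"],f["cx"],f["cy"],np.round(f["cam_to_world"],4).tolist())
    for n in("brick","rack","carrier","flap","sauce0"):
        for d in nets.outline_of(c,n)[:4]:
            print(c,n,round(d["score"],2),d["rect"])
    cv2.imwrite(f"pics/{c}0.png",f["image"][:,:,::-1])
E
```

```text
{'t': 0.0, 'joint_positions': array([ 1.17721928,  0.57654102,  0.02485304,  1.43793267, -0.01502445,
        1.12898084, -0.05651052]), 'joint_velocities': array([ 3.66440080e-04, -1.04335301e-03, -2.11139430e-05,  1.63015646e-03,
       -5.07265551e-04, -2.19555613e-03,  1.91550563e-03]), 'joint_torque': array([ 2.62202979e-03, -7.65745926e+01,  2.25123100e+00, -2.85962623e+01,
        1.53403165e-02,  1.28389488e-02,  2.32258799e-05]), 'tool_pos': array([ 0.2056493 , -0.64246006,  0.24942813]), 'tool_rot': array([-8.22392836e-04,  9.88027981e-01,  1.54272506e-01, -1.64332303e-04]), 'contact_force': array([ 0.43510064,  0.16552143, -0.03736596]), 'torque': array([-0.04508145, -0.05940787,  0.00440601]), 'finger_force': 0.0, 'finger_gap': 1.000675019389397}
side 49.90296809427131 246.35527766430548 183.3983793710872 [[-0.9988, -0.0346, 0.0338, 0.4461], [-0.0481, 0.7767, -0.628, 0.6816], [-0.0046, -0.6289, -0.7775, 0.9498], [0.0, 0.0, 0.0, 1.0]]
side brick 0.73 [170.1, 96.2, 52.3, 53.4]
side brick 0.64 [248.9, 95.7, 8.5, 59.2]
side brick 0.64 [285.3, 90.8, 29.0, 48.1]
side rack 0.57 [236.1, 120.9, 34.7, 37.7]
side carrier 0.91 [130.8, 197.5, 138.4, 156.1]
side flap 0.57 [191.4, 235.1, 31.7, 40.7]
side sauce0 0.77 [173.4, 185.6, 21.1, 10.5]
side sauce0 0.65 [253.7, 191.6, 20.1, 21.3]
top 45.993000493146326 253.06166569653527 189.88473731669256 [[-0.0106, -0.9751, 0.2216, 0.2621], [-0.9999, 0.0117, 0.0033, -0.0073], [-0.0058, -0.2215, -0.9751, 1.2002], [0.0, 0.0, 0.0, 1.0]]
top brick 0.87 [330.5, 191.0, 46.5, 22.7]
top brick 0.78 [326.1, 105.7, 30.2, 68.9]
top brick 0.45 [131.0, 158.2, 40.4, 19.5]
top rack 0.78 [321.0, 190.5, 50.7, 43.3]
top carrier 0.76 [81.3, 118.0, 134.0, 111.3]
top flap 0.88 [132.5, 158.8, 36.1, 18.4]
top sauce0 0.67 [240.1, 211.6, 27.4, 26.1]
top sauce0 0.67 [240.3, 129.7, 22.5, 25.3]
top sauce0 0.34 [83.5, 114.0, 133.6, 114.5]
```

View pics/side0.png

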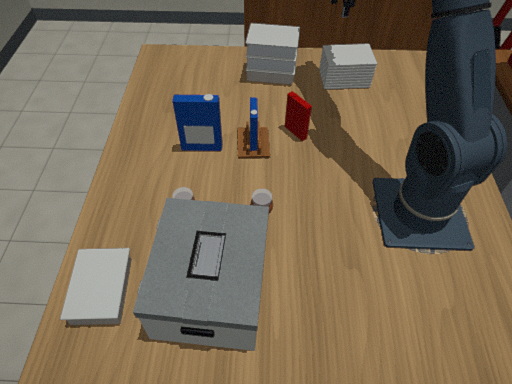

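View pics/top0.png

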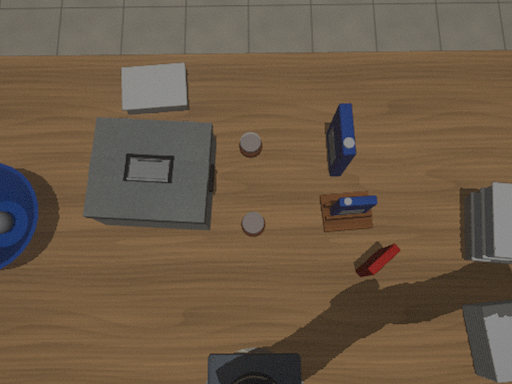

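```bash
cat > h.py <<'E'
import numpy as np,cv2
from scipy.spatial.transform import Rotation as R
def ray(f,u,v):
    fl=192/np.tan(np.radians(f["fovy"])/2); T=np.array(f["cam_to_world"])
    return T[:3,3],T[:3,:3]@np.array([(u-f["cx"])/fl,(v-f["cy"])/fl,1])
def onz(f,u,v,z):
    o,d=ray(f,u,v); return (o+d*(z-o[2])/d[2])
def proj(f,P):
    fl=192/np.tan(np.radians(f["fovy"])/2); T=np.array(f["cam_to_world"])
    c=(np.asarray(P)-T[:3,3])@T[:3,:3]; return np.c_[c[:,0]/c[:,2]*fl+f["cx"],c[:,1]/c[:,2]*fl+f["cy"]]
def wrist(s,f):
    q=s["tool_rot"]; T=np.eye(4);T[:3,:3]=R.from_quat([q[1],q[2],q[3],q[0]]).as_matrix();T[:3,3]=s["tool_pos"]
    return T@np.array(f["T_tool_cam"])
def wproj(s,f,P):
    fl=192/np.tan(np.radians(f["fovy"])/2);T=wrist(s,f);c=(np.asarray(P)-T[:3,3])@T[:3,:3]
    th=np.arctan2(np.hypot(c[:,0],c[:,1]),c[:,2]);ph=np.arctan2(c[:,1],c[:,0])
    return np.c_[f["cx"]+fl*th*np.cos(ph),f["cy"]+fl*th*np.sin(ph)]
def wonz(s,f,u,v,z):
    fl=192/np.tan(np.radians(f["fovy"])/2);T=wrist(s,f);a=np.array([u-f["cx"],v-f["cy"]]);r=np.hypot(*a);th=r/fl
    d=T[:3,:3]@np.r_[a/r*np.sin(th),np.cos(th)];o=T[:3,3];return o+d*(z-o[2])/d[2]
E
python3 - <<'E'
from h import *
from cell import ctrl,viewer,nets
f=viewer.grab_frame("top")
im=f["image"];g=viewer.grab_frame("side")
a=cv2.resize(im[148:192,115:185],None,fx=6,fy=6,interpolation=cv2.INTER_CUBIC)
b=cv2.resize(g["image"][225:285,180:235],None,fx=6,fy=6,interpolation=cv2.INTER_CUBIC)
c=cv2.resize(im[185:238,315:380],None,fx=6,fy=6,interpolation=cv2.INTER_CUBIC)
o=np.zeros((600,800,3),np.uint8);o[:264,:420]=a;o[:360,430:760]=b;o[270:588,:390]=c
cv2.imwrite("pics/crop.png",o[:,:,::-1])
# lid: carrier mask; gasket: dark; brick & rack
hsv=cv2.cvtColor(im,cv2.COLOR_RGB2HSV)
for nm,F,z in(("top",f,.16),("side",g,.16)):
    I=F["image"]; gy=I.max(2)
    x0,x1,y0,y1=(115,185,148,192) if nm=="top" else (180,235,225,285)
    m=np.zeros(gy.shape,np.uint8);m[y0:y1,x0:x1]=(gy[y0:y1,x0:x1]<45)
    cn=max(cv2.findContours(m,cv2.RETR_EXTERNAL,cv2.CHAIN_APPROX_NONE)[0],key=cv2.contourArea)
    W=np.array([onz(F,*p[0],z)[:2] for p in cn],np.float32)
    print(nm,"gasket",cv2.minAreaRect(W*1000))
for d in nets.outline_of("top","rack")[:1]:
    m=d["pixels"].astype(np.uint8)
    print(d["rect"])
def blue(I,x0,x1,y0,y1):
    h=cv2.cvtColor(I,cv2.COLOR_RGB2HSV);m=np.zeros(I.shape[:2],np.uint8)
    m[y0:y1,x0:x1]=((h[...,0]>105)&(h[...,0]<130)&(h[...,1]>150))[y0:y1,x0:x1];return m
m=blue(im,315,380,180,238)
cn=max(cv2.findContours(m,cv2.RETR_EXTERNAL,cv2.CHAIN_APPROX_NONE)[0],key=cv2.contourArea)
print("bluetop",cv2.minAreaRect(np.array([onz(f,*p[0],.152)[:2] for p in cn],np.float32)*1000),cv2.boundingRect(cn))
m=blue(g["image"],235,270,90,165)
cn=max(cv2.findContours(m,cv2.RETR_EXTERNAL,cv2.CHAIN_APPROX_NONE)[0],key=cv2.contourArea)
print("blueside",cv2.boundingRect(cn))
E
```

```text
top gasket ((555.4271850585938, 245.6428680419922), (113.86083221435547, 65.0760269165039), 86.63756561279297)
side gasket ((557.8511352539062, 243.81541442871094), (114.37625885009766, 65.61439514160156), 85.94738006591797)
[322.6, 190.0, 51.9, 42.4]
bluetop ((471.24761962890625, -263.202880859375), (19.984600067138672, 59.573638916015625), 3.485283374786377) (351, 196, 26, 10)
blueside (250, 114, 7, 36)
```

View pics/crop.png

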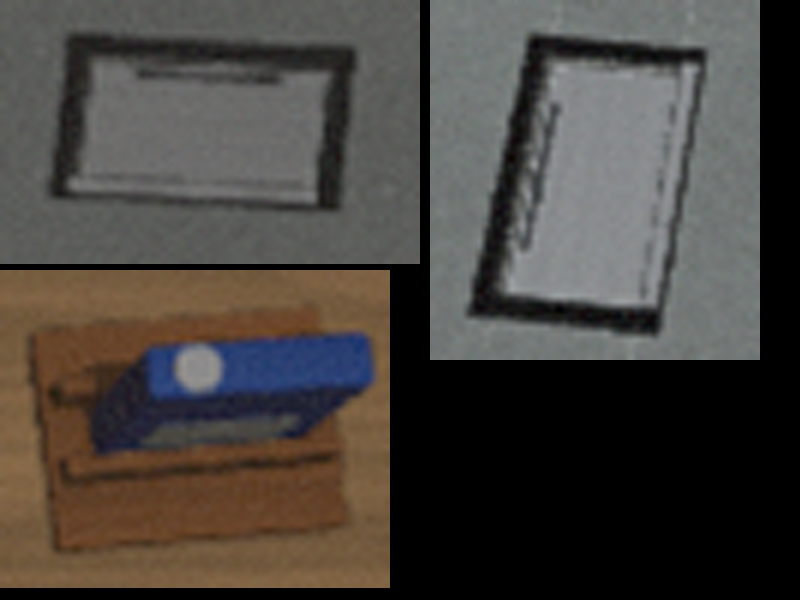

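The pictures show the flap with a hinge strip on the world -x side of the gasket (top crop, lower edge). The brick stands in the rack, with its top at about (358,201) in the top view. I'll plan the approach next.

```bash
cat >> h.py <<'E'
def delta(s,target,yawx):
    """shift in tool axes (units 3cm) and turn about tool z (units 6deg); translation done before the turn"""
    q=s["tool_rot"];M=R.from_quat([q[1],q[2],q[3],q[0]])
    d=M.inv().apply(np.array(target)-s["tool_pos"])/.03
    y=np.radians(yawx);T=R.from_matrix(np.array([[np.cos(y),np.sin(y),0],[np.sin(y),-np.cos(y),0],[0,0,-1]]))
    rv=(M.inv()*T).as_rotvec()/np.radians(6)
    d2=T.inv().apply(np.array(target)-s["tool_pos"])/.03
    return np.round(d,3),np.round(rv,3),np.round(d2,3)
E
python3 - <<'E'
from h import *
from cell import ctrl,viewer
f=viewer.grab_frame("top");s=ctrl.get_state()
c=[(339.7,197.5),(376.8,195.5),(376.8,204),(339.7,205.8)]
W=np.array([onz(f,*p,.152) for p in c]);print(W.round(4).tolist(),W.mean(0))
print(delta(s,[W.mean(0)[0],W.mean(0)[1],.30],93.5), viewer.grab_frame("wrist")["T_tool_cam"])
E
```

```text
[[0.4793, -0.2084, 0.152], [0.4831, -0.2963, 0.152], [0.4627, -0.2948, 0.152], [0.4594, -0.2073, 0.152]] [ 0.4711371  -0.25168768  0.152     ]
(array([12.399, -9.722, -1.656]), array([ -0.   ,  -0.   , -12.625]), array([12.475,  9.624, -1.657])) [[ 2.33690983e-04 -9.58095753e-01 -2.86448031e-01  7.32132806e-02]
 [ 9.99999961e-01  1.79349118e-04  2.15946136e-04  5.56624524e-04]
 [-1.55522874e-04 -2.86448070e-01  9.58095757e-01 -1.22667180e-01]
 [ 0.00000000e+00  0.00000000e+00  0.00000000e+00  1.00000000e+00]]
```

>>> arm_command(
  series=[
    [[0.62, -0.486, -0.083], [0, 0, 0], -1],
    [[0.62, -0.486, -0.083], [0, 0, 0], -1],
    [[0.62, -0.486, -0.083], [0, 0, 0], -1],
    [[0.62, -0.486, -0.083], [0, 0, 0], -1],
    [[0.62, -0.486, -0.083], [0, 0, 0], -1],
    [[0.62, -0.486, -0.083], [0, 0, 0], -1],
    [[0.62, -0.486, -0.083], [0, 0, 0], -1],
    [[0.62, -0.486, -0.083], [0, 0, 0], -1],
    [[0.62, -0.486, -0.083], [0, 0, 0], -1],
    [[0.62, -0.486, -0.083], [0, 0, 0], -1],
    [[0.62, -0.486, -0.083], [0, 0, 0], -1],
    [[0.62, -0.486, -0.083], [0, 0, 0], -1],
    [[0.62, -0.486, -0.083], [0, 0, 0], -1],
    [[0.62, -0.486, -0.083], [0, 0, 0], -1],
    [[0.62, -0.486, -0.083], [0, 0, 0], -1],
    [[0.62, -0.486, -0.083], [0, 0, 0], -1],
    [[0.62, -0.486, -0.083], [0, 0, 0], -1],
    [[0.62, -0.486, -0.083], [0, 0, 0], -1],
    [[0.62, -0.486, -0.083], [0, 0, 0], -1],
    [[0.62, -0.486, -0.083], [0, 0, 0], -1],
  ],
)

```text
t: 2.52
tool_pos: [0.4717, -0.2507, 0.3004]
tool_rot: [0.0, 0.988, 0.154, 0.0]
contact_force: [0.0, -0.7, -0.3]
finger_gap: 0.997
finger_force: 0.0
```

>>> arm_command(
  series=[
    [[0, 0, 0], [0, 0, -0.9], -1],
    [[0, 0, 0], [0, 0, -0.9], -1],
    [[0, 0, 0], [0, 0, -0.9], -1],
    [[0, 0, 0], [0, 0, -0.9], -1],
    [[0, 0, 0], [0, 0, -0.9], -1],
    [[0, 0, 0], [0, 0, -0.9], -1],
    [[0, 0, 0], [0, 0, -0.9], -1],
    [[0, 0, 0], [0, 0, -0.9], -1],
    [[0, 0, 0], [0, 0, -0.9], -1],
    [[0, 0, 0], [0, 0, -0.9], -1],
    [[0, 0, 0], [0, 0, -0.9], -1],
    [[0, 0, 0], [0, 0, -0.9], -1],
    [[0, 0, 0], [0, 0, -0.9], -1],
    [[0, 0, 0], [0, 0, -0.925], -1],
    [[0, 0, 0], [0, 0, 0], -1],
    [[0, 0, 0], [0, 0, 0], -1],
  ],
)

```text
t: 3.85
tool_pos: [0.4711, -0.2519, 0.3002]
tool_rot: [0.0, 0.686, 0.727, 0.0]
contact_force: [0.6, -0.8, 0.4]
finger_gap: 0.998
finger_force: 0.0
```

Run:
```python
from h import *
from cell import ctrl,viewer,nets
s=ctrl.get_state();f=viewer.grab_frame("wrist")
print(s["tool_pos"],s["tool_rot"],f["fovy"],f["cx"],f["cy"],s["contact_force"])
for d in nets.outline_of("wrist","brick")[:3]: print(d["score"],d["rect"])
c=np.array([.4711,-.2517]);a=np.radians(3);ex=np.array([np.cos(a),np.sin(a)]);ey=np.array([-ex[1],ex[0]])
P=[np.r_[c+i*.011*ex+j*.045*ey,.152] for i,j in((1,1),(1,-1),(-1,-1),(-1,1))]
p=wproj(s,f,P);print(p)
im=cv2.cvtColor(f["image"],cv2.COLOR_RGB2BGR)
cv2.imwrite("pics/w1raw.png",im)
im=cv2.resize(im,(800,600),interpolation=cv2.INTER_CUBIC)
cv2.polylines(im,[np.int32(p*800/512)],True,(0,255,255),1)
cv2.imwrite("pics/w1.png",im)
```

```text
[ 0.47111365 -0.2518982   0.30017453] [5.12080752e-05 6.86358776e-01 7.27263106e-01 6.04660451e-05] 65.70646984690485 255.5940463070013 191.69770127522523 [ 0.58375343 -0.83652002  0.41526129]
0.87 [247.2, 123.4, 21.4, 99.8]
0.76 [324.4, 134.6, 166.9, 63.9]
0.68 [100.1, 163.0, 85.0, 84.9]
[[267.4329012  135.19330046]
 [265.95240217 226.77812461]
 [243.75123109 226.66254585]
 [243.27220303 135.06030277]]
```

View pics/w1.png

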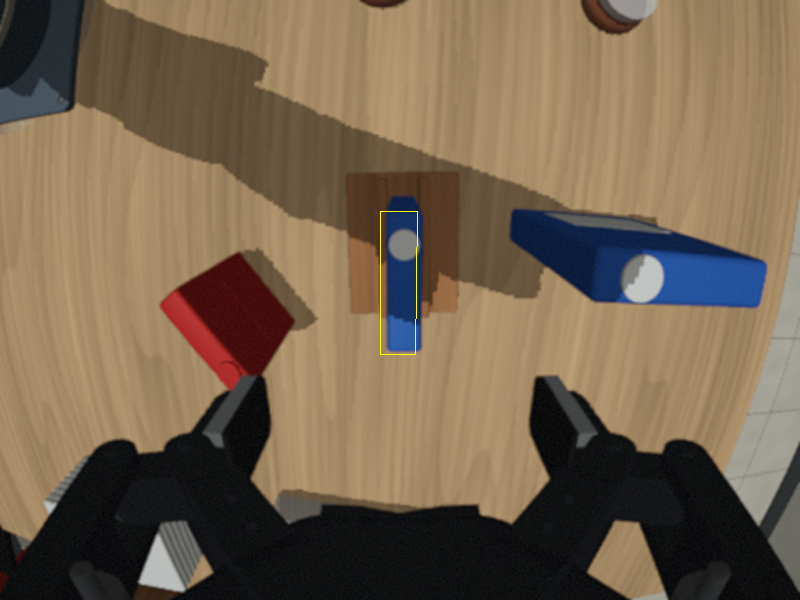

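The wrist view shows the rack brick's top face centred at about (404,280) in the 800x600 picture. That is some 3 mm to tool +y of the finger midline and square with the fingers. The red brick is clear on the left, so I'm going down.

>>> arm_command(
  series=[
    [[0, 0.1, 0.5], [0, 0, 0], -1],
    [[0, 0, 0.5], [0, 0, 0], -1],
    [[0, 0, 0.5], [0, 0, 0], -1],
    [[0, 0, 0.5], [0, 0, 0], -1],
    [[0, 0, 0.5], [0, 0, 0], -1],
    [[0, 0, 0.5], [0, 0, 0], -1],
    [[0, 0, 0.5], [0, 0, 0], -1],
    [[0, 0, 0.5], [0, 0, 0], -1],
    [[0, 0, 0.5], [0, 0, 0], -1],
    [[0, 0, 0.5], [0, 0, 0], -1],
    [[0, 0, 0.44], [0, 0, 0], -1],
    [[0, 0, 0], [0, 0, 0], 1],
    [[0, 0, 0], [0, 0, 0], 1],
    [[0, 0, 0], [0, 0, 0], 1],
    [[0, 0, 0], [0, 0, 0], 1],
    [[0, 0, 0], [0, 0, 0], 1],
    [[0, 0, 0], [0, 0, 0], 1],
    [[0, 0, 0], [0, 0, 0], 1],
    [[0, 0, 0], [0, 0, 0], 1],
    [[0, 0, 0], [0, 0, 0], 1],
  ],
  force=50,
)

```text
t: 5.62
tool_pos: [0.4745, -0.2518, 0.1378]
tool_rot: [0.001, 0.685, 0.728, 0.0]
contact_force: [-1.0, 0.1, 5.9]
finger_gap: 0.249
finger_force: 49.6
```

>>> arm_command(
  series=[
    [[0, 0, -0.1], [0, 0, 0], 1],
    [[0, 0, -0.3], [0, 0, 0], 1],
    [[0, 0, -0.6], [0, 0, 0], 1],
    [[0, 0, -0.7], [0, 0, 0], 1],
    [[0, 0, -0.7], [0, 0, 0], 1],
    [[0, 0, -0.7], [0, 0, 0], 1],
    [[0, 0, -0.7], [0, 0, 0], 1],
    [[0, 0, -0.7], [0, 0, 0], 1],
    [[0, 0, -0.7], [0, 0, 0], 1],
    [[0, 0, -0.7], [0, 0, 0], 1],
    [[0, 0, -0.7], [0, 0, 0], 1],
    [[0, 0, -0.4], [0, 0, 0], 1],
    [[0, 0, -0.1], [0, 0, 0], 1],
    [[0, 0, 0], [0, 0, 0], 1],
    [[0, 0, 0], [0, 0, 0], 1],
  ],
)

```text
t: 6.87
tool_pos: [0.4737, -0.2513, 0.3493]
tool_rot: [-0.001, 0.685, 0.728, -0.0]
contact_force: [-0.2, 0.3, -3.6]
finger_gap: 0.247
finger_force: 49.5
```

Run:
```python
from h import *
from cell import ctrl
s=ctrl.get_state();print(s["tool_pos"],s["contact_force"],s["torque"],s["finger_gap"])
# pose over pocket but 90 mm back so that the wrist camera sees the mouth: and final
print(delta(s,[.5686,.2440,.36],86.3), delta(s,[.562,.15,.40],86.3))
```

```text
[ 0.47369014 -0.25134362  0.3492808 ] [-0.24687038  0.27532372 -3.56423537] [ 0.04314433  0.05649306 -0.02783137] 0.24740009888847478
(array([16.287,  4.167, -0.353]), array([-0.01 , -0.004,  1.201]), array([16.681,  2.092, -0.357])) (array([13.174,  3.754, -1.688]), array([-0.01 , -0.004,  1.201]), array([13.54 ,  2.074, -1.691]))
```

>>> arm_command(
  series=[
    [[0, 0, 0], [0, 0, 0.6], 1],
    [[0, 0, 0], [0, 0, 0.6], 1],
    [[0.4, 0.06, -0.05], [0, 0, 0], 1],
    [[0.8, 0.122, -0.1], [0, 0, 0], 1],
    [[0.8, 0.122, -0.1], [0, 0, 0], 1],
    [[0.8, 0.122, -0.1], [0, 0, 0], 1],
    [[0.8, 0.122, -0.1], [0, 0, 0], 1],
    [[0.8, 0.122, -0.1], [0, 0, 0], 1],
    [[0.8, 0.122, -0.1], [0, 0, 0], 1],
    [[0.8, 0.122, -0.1], [0, 0, 0], 1],
    [[0.8, 0.122, -0.1], [0, 0, 0], 1],
    [[0.8, 0.122, -0.1], [0, 0, 0], 1],
    [[0.8, 0.122, -0.1], [0, 0, 0], 1],
    [[0.8, 0.122, -0.1], [0, 0, 0], 1],
    [[0.8, 0.122, -0.1], [0, 0, 0], 1],
    [[0.8, 0.122, -0.1], [0, 0, 0], 1],
    [[0.8, 0.122, -0.1], [0, 0, 0], 1],
    [[0.8, 0.122, -0.1], [0, 0, 0], 1],
    [[0.8, 0.122, -0.1], [0, 0, 0], 1],
    [[0.4, 0.06, -0.05], [0, 0, 0], 1],
  ],
)

```text
t: 8.53
tool_pos: [0.5618, 0.1557, 0.4002]
tool_rot: [-0.001, 0.728, 0.686, 0.0]
contact_force: [-0.3, -0.3, -3.3]
finger_gap: 0.254
finger_force: 49.5
```

>>> arm_command(
  series=[
    [[0, 0, 0], [0, 0, 0], 1],
    [[0, 0, 0], [0, 0, 0], 1],
    [[0, 0, 0], [0, 0, 0], 1],
    [[0, 0, 0], [0, 0, 0], 1],
  ],
)

```text
t: 8.87
tool_pos: [0.5625, 0.1501, 0.4006]
tool_rot: [0.0, 0.73, 0.683, -0.001]
contact_force: [-0.1, -0.7, -2.5]
finger_gap: 0.253
finger_force: 49.5
```

```bash
cat > look.py <<'E'
from h import *
from cell import ctrl,viewer,nets
import sys
s=ctrl.get_state();f=viewer.grab_frame("wrist")
print(s["tool_pos"],s["tool_rot"],s["contact_force"],s["finger_gap"])
im=f["image"];np.save("last.npy",im)
gy=im.max(2)
for d in nets.outline_of("wrist","flap")[:2]: print("flap",d["score"],d["rect"])
o=cv2.resize(cv2.cvtColor(im,cv2.COLOR_RGB2BGR),(800,600),interpolation=cv2.INTER_CUBIC)
c=np.array([.5566,.2447]);a=np.radians(-3.7);ex=np.array([np.cos(a),np.sin(a)]);ey=np.array([-ex[1],ex[0]])
P=[np.r_[c+i*.025*ex+j*.049*ey,.16] for i,j in((1,1),(1,-1),(-1,-1),(-1,1))]
p=wproj(s,f,P);print(p.round(1).tolist())
cv2.polylines(o,[np.int32(p*800/512)],True,(0,255,255),1)
# held brick foot rectangle and top rectangle in the tool frame
q=s["tool_rot"];M=R.from_quat([q[1],q[2],q[3],q[0]])
for z,col in((.125,(0,255,0)),(-.015,(0,0,255))):
    B=M.apply([[.045*i,.011*j,z] for i,j in((1,1),(1,-1),(-1,-1),(-1,1))])+s["tool_pos"]
    cv2.polylines(o,[np.int32(wproj(s,f,B)*800/512)],True,col,1)
cv2.imwrite(sys.argv[1],o)
E
python3 look.py pics/w2.png
```

```text
[0.56245367 0.15014248 0.40060699] [ 1.90348154e-04  7.30069873e-01  6.83372274e-01 -5.28662585e-04] [-0.0663478  -0.69018298 -2.54206436] 0.2528914344717661
flap 0.67 [224.8, 48.1, 46.4, 79.1]
[[266.0, 48.1], [265.9, 127.6], [224.9, 127.8], [224.3, 48.6]]
```

View pics/w2.png

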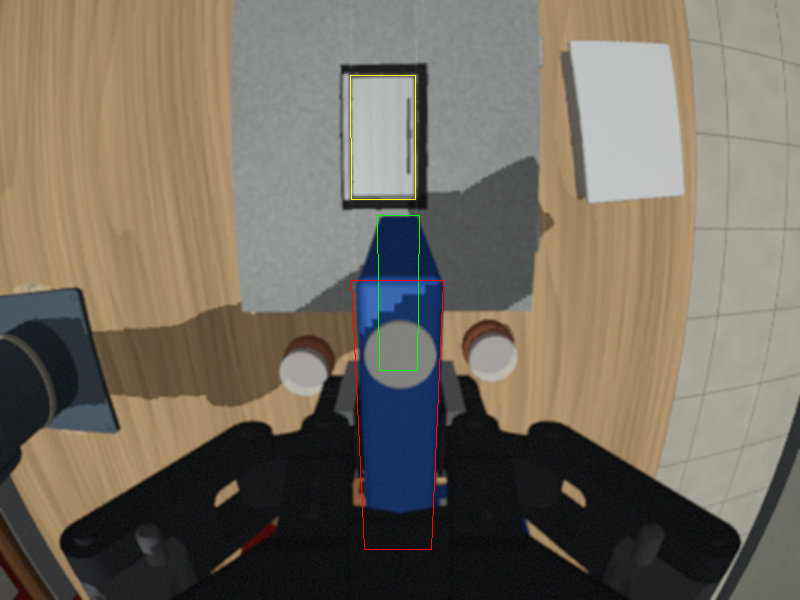

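The gasket shows at x 341–427, y 64–208, with its centre about 1 px from my estimate and the barrel on the left (-x). The brick's foot seems about 8 px further up than an untilted brick would show. I'll zoom in and measure this.

Run:
```python
from h import *
from cell import ctrl,viewer,nets
s=ctrl.get_state();f=viewer.grab_frame("wrist");im=f["image"]
gy=im.max(2);m=np.zeros(gy.shape,np.uint8);m[35:140,212:280]=gy[35:140,212:280]<60
m[134:]=0
cn=max(cv2.findContours(m,cv2.RETR_EXTERNAL,cv2.CHAIN_APPROX_NONE)[0],key=cv2.contourArea)
W=np.array([wonz(s,f,*p[0],.16)[:2] for p in cn],np.float32)*1000
print(cv2.boundingRect(cn),cv2.minAreaRect(W))
q=s["tool_rot"];M=R.from_quat([q[1],q[2],q[3],q[0]])
k=5;o=cv2.resize(np.clip(im[30:190,210:300].astype(float)*1.6,0,255).astype(np.uint8)[:,:,::-1],None,fx=k,fy=k,interpolation=cv2.INTER_CUBIC)[200:]
for t,col in((0,(0,255,0)),(2.5,(0,255,255))):
    r=R.from_euler("y",-t,degrees=True)  # about grasp point
    B=M.apply(r.apply([[.045,.011*j,z] for j,z in((1,.125),(-1,.125),(-1,-.015),(1,-.015))]))+s["tool_pos"]
    p=wproj(s,f,B);print(t,p.round(1).tolist())
    cv2.polylines(o,[np.int32((p-[210,30]+.5)*k-[0,200])],True,col,1)
cv2.imwrite("pics/w3.png",o)
g=viewer.grab_frame("top")["image"];cv2.imwrite("pics/top3.png",g[:,:,::-1])
```

```text
(219, 42, 55, 92) ((557.9227905273438, 245.85061645507812), (113.17244720458984, 66.00084686279297), 85.84870147705078)
0 [[268.2, 138.2], [241.8, 138.2], [225.1, 179.8], [283.8, 179.8]]
2.5 [[268.1, 144.4], [242.0, 144.4], [225.6, 177.0], [283.4, 177.0]]
```

View pics/w3.png

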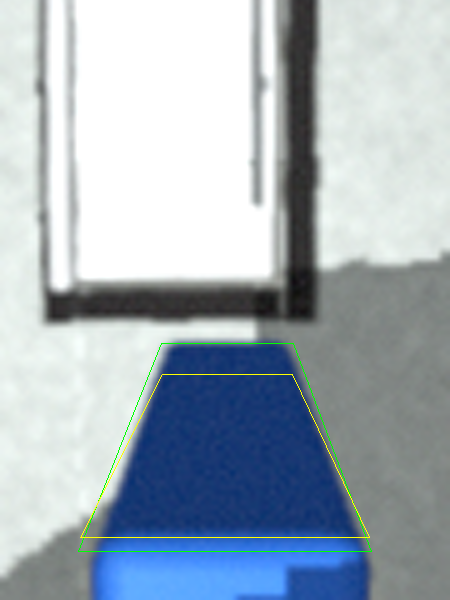

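The foot outline agrees with the untilted model (green), so the grasp is square and centred. Next I move above the pocket.

Run:
```python
from h import *
from cell import ctrl
s=ctrl.get_state();print(delta(s,[.570,.2446,.310],86.0))
```

```text
(array([3.137, 0.042, 3.032]), array([0.002, 0.002, 0.04 ]), array([3.137, 0.029, 3.033]))
```

>>> arm_command(
  series=[
    [[0.3, 0, 0], [0, 0, 0.04], 1],
    [[0.5, 0.01, 0], [0, 0, 0], 1],
    [[0.6, 0.01, 0.2], [0, 0, 0], 1],
    [[0.6, 0.01, 0.4], [0, 0, 0], 1],
    [[0.5, 0, 0.5], [0, 0, 0], 1],
    [[0.4, 0, 0.5], [0, 0, 0], 1],
    [[0.237, 0, 0.5], [0, 0, 0], 1],
    [[0, 0, 0.4], [0, 0, 0], 1],
    [[0, 0, 0.3], [0, 0, 0], 1],
    [[0, 0, 0.2], [0, 0, 0], 1],
    [[0, 0, 0.03], [0, 0, 0], 1],
    [[0, 0, 0], [0, 0, 0], 1],
    [[0, 0, 0], [0, 0, 0], 1],
    [[0, 0, 0], [0, 0, 0], 1],
    [[0, 0, 0], [0, 0, 0], 1],
  ],
)

```text
t: 10.32
tool_pos: [0.5701, 0.2454, 0.3107]
tool_rot: [0.0, 0.731, 0.682, 0.001]
contact_force: [-0.5, -1.0, -3.7]
finger_gap: 0.25
finger_force: 49.3
```

Run:
```python
from h import *
from cell import ctrl,viewer,nets
s=ctrl.get_state();f=viewer.grab_frame("wrist");im=f["image"]
print(s["tool_pos"],s["tool_rot"],s["contact_force"])
k=5;u0,u1,v0,v1=185,330,40,160
o=cv2.resize(np.clip(im[v0:v1,u0:u1].astype(float)*1.4,0,255).astype(np.uint8)[:,:,::-1],None,fx=k,fy=k,interpolation=cv2.INTER_CUBIC)
q=s["tool_rot"];M=R.from_quat([q[1],q[2],q[3],q[0]])
B=M.apply([[.045,.011*j,z] for j,z in((1,.125),(-1,.125),(-1,-.015),(1,-.015))])+s["tool_pos"]
def dr(P,col):
    p=wproj(s,f,P);print(p.round(1).tolist());cv2.polylines(o,[np.int32((p-[u0,v0]+.5)*k)],True,col,1)
dr(B,(0,255,0))
c=np.array([.5577,.2455]);a=np.radians(-4);ex=np.array([np.cos(a),np.sin(a)]);ey=np.array([-ex[1],ex[0]])
for w,h,col in((.025,.049,(0,255,255)),(.0328,.057,(0,0,255))):
    dr([np.r_[c+i*w*ex+j*h*ey,.16] for i,j in((1,1),(1,-1),(-1,-1),(-1,1))],col)
cv2.imwrite("pics/w4.png",o)
```

```text
[0.57013797 0.24542669 0.31074315] [1.96622758e-04 7.31112890e-01 6.82256225e-01 5.88467500e-04] [-0.49675453 -0.95693104 -3.66152622]
[[268.2, 138.2], [241.8, 138.2], [225.1, 179.8], [283.8, 179.8]]
[[268.6, 131.8], [267.4, 230.4], [217.8, 230.2], [214.4, 132.1]]
[[277.2, 123.2], [274.9, 237.5], [210.7, 237.2], [205.9, 123.7]]
```

View pics/w4.png

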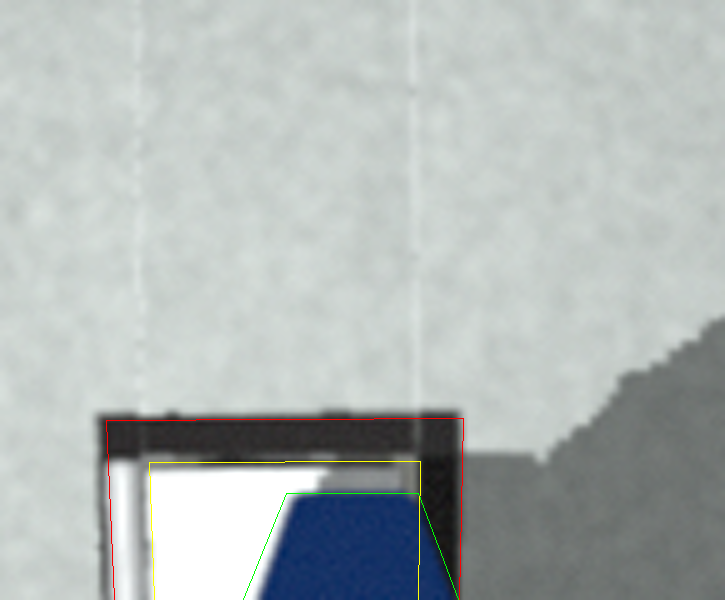

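The wrist view shows the gasket's outer edges at x 101–461 and y 415 in the crop, and the lid seams at 140 and 415. The pocket therefore sits about 0.8 mm to -x of my estimate, so I correct by 1 mm and start down.

>>> arm_command(
  series=[
    [[0, -0.033, 0.2], [0, 0, 0], 1],
    [[0, 0, 0.2], [0, 0, 0], 1],
    [[0, 0, 0.2], [0, 0, 0], 1],
    [[0, 0, 0.1], [0, 0, 0], 1],
    [[0, 0, 0.1], [0, 0, 0], 1],
    [[0, 0, 0.1], [0, 0, 0], 1],
    [[0, 0, 0.1], [0, 0, 0], 1],
    [[0, 0, 0.1], [0, 0, 0], 1],
    [[0, 0, 0], [0, 0, 0], 1],
    [[0, 0, 0], [0, 0, 0], 1],
  ],
)

```text
t: 11.2
tool_pos: [0.569, 0.2456, 0.2772]
tool_rot: [0.0, 0.731, 0.682, 0.0]
contact_force: [0.3, -0.2, -1.2]
finger_gap: 0.249
finger_force: 49.8
```

>>> arm_command(
  series=[
    [[0, 0, 0.1], [0, 0, 0], 1],
    [[0, 0, 0.1], [0, 0, 0], 1],
    [[0, 0, 0.1], [0, 0, 0], 1],
    [[0, 0, 0.1], [0, 0, 0], 1],
    [[0, 0, 0.1], [0, 0, 0], 1],
    [[0, 0, 0], [0, 0, 0], 1],
  ],
)

```text
t: 11.7
tool_pos: [0.569, 0.2454, 0.2613]
tool_rot: [-0.0, 0.731, 0.682, -0.0]
contact_force: [2.7, 0.7, -0.9]
finger_gap: 0.253
finger_force: 49.8
```

>>> arm_command(
  series=[
    [[0, 0, 0.1], [0, 0, 0], 1],
    [[0, 0, 0.1], [0, 0, 0], 1],
    [[0, 0, 0.1], [0, 0, 0], 1],
    [[0, 0, 0.1], [0, 0, 0], 1],
    [[0, 0, 0.1], [0, 0, 0], 1],
    [[0, 0, 0], [0, 0, 0], 1],
  ],
)

```text
t: 12.2
tool_pos: [0.5688, 0.2453, 0.2462]
tool_rot: [-0.0, 0.731, 0.682, -0.0]
contact_force: [3.0, -0.0, -2.3]
finger_gap: 0.25
finger_force: 49.6
```

>>> arm_command(
  series=[
    [[0, 0, 0.1], [0, 0, 0], 1],
    [[0, 0, 0.1], [0, 0, 0], 1],
    [[0, 0, 0.1], [0, 0, 0], 1],
    [[0, 0, 0.1], [0, 0, 0], 1],
    [[0, 0, 0.1], [0, 0, 0], 1],
    [[0, 0, 0.1], [0, 0, 0], 1],
    [[0, 0, 0.1], [0, 0, 0], 1],
    [[0, 0, 0.1], [0, 0, 0], 1],
    [[0, 0, 0], [0, 0, 0], 1],
    [[0, 0, 0], [0, 0, 0], 1],
  ],
)

```text
t: 13.03
tool_pos: [0.5692, 0.2454, 0.2227]
tool_rot: [0.0, 0.731, 0.682, 0.0]
contact_force: [5.1, -0.5, -4.5]
finger_gap: 0.25
finger_force: 49.3
```

>>> arm_command(
  series=[
    [[0, 0, 0.05], [0, 0, 0], 1],
    [[0, 0, 0.05], [0, 0, 0], 1],
    [[0, 0, 0.05], [0, 0, 0], 1],
    [[0, 0, 0.05], [0, 0, 0], 1],
  ],
)

```text
t: 13.37
tool_pos: [0.5688, 0.2456, 0.217]
tool_rot: [-0.0, 0.731, 0.682, 0.0]
contact_force: [2.7, -0.0, -2.0]
finger_gap: 0.253
finger_force: 49.8
```

>>> arm_command(
  series=[
    [[0, 0, 0.05], [0, 0, 0], 1],
    [[0, 0, 0.05], [0, 0, 0], 1],
    [[0, 0, 0], [0, 0, 0], 1],
  ],
)

```text
t: 13.62
tool_pos: [0.5687, 0.2454, 0.2137]
tool_rot: [-0.0, 0.731, 0.682, -0.0]
contact_force: [3.3, -0.1, -3.6]
finger_gap: 0.253
finger_force: 49.7
```

>>> arm_command(
  series=[
    [[0, 0, 0.05], [0, 0, 0], 1],
    [[0, 0, 0], [0, 0, 0], 1],
  ],
)

```text
t: 13.78
tool_pos: [0.5689, 0.2455, 0.2123]
tool_rot: [-0.0, 0.731, 0.682, -0.0]
contact_force: [3.3, 1.1, -3.4]
finger_gap: 0.249
finger_force: 49.7
```

>>> arm_command(
  series=[
    [[0, 0, 0.05], [0, 0, 0], 1],
    [[0, 0, 0], [0, 0, 0], 1],
  ],
)

```text
t: 13.95
tool_pos: [0.5688, 0.2455, 0.2108]
tool_rot: [-0.0, 0.731, 0.682, -0.0]
contact_force: [4.2, -0.4, -3.8]
finger_gap: 0.249
finger_force: 49.7
```

>>> arm_command(
  series=[
    [[0, 0, 0.05], [0, 0, 0], 1],
    [[0, 0, 0], [0, 0, 0], 1],
  ],
)

```text
t: 14.12
tool_pos: [0.5688, 0.2455, 0.2093]
tool_rot: [-0.0, 0.731, 0.682, -0.0]
contact_force: [3.1, 0.1, -3.9]
finger_gap: 0.249
finger_force: 49.7
```

>>> arm_command(
  series=[
    [[0, 0, 0.05], [0, 0, 0], 1],
    [[0, 0, 0], [0, 0, 0], 1],
  ],
)

```text
t: 14.28
tool_pos: [0.5688, 0.2455, 0.2078]
tool_rot: [-0.0, 0.731, 0.682, -0.0]
contact_force: [3.2, -0.6, -3.7]
finger_gap: 0.254
finger_force: 49.7
```

>>> arm_command(
  series=[
    [[0, 0, 0.05], [0, 0, 0], 1],
    [[0, 0, 0], [0, 0, 0], 1],
  ],
)

```text
t: 14.45
tool_pos: [0.5688, 0.2454, 0.2062]
tool_rot: [-0.0, 0.731, 0.682, -0.0]
contact_force: [3.1, -0.9, -3.2]
finger_gap: 0.25
finger_force: 49.7
```

>>> arm_command(
  series=[
    [[0, 0, 0.05], [0, 0, 0], 1],
    [[0, 0, 0], [0, 0, 0], 1],
  ],
)

```text
t: 14.62
tool_pos: [0.5688, 0.2454, 0.2047]
tool_rot: [-0.0, 0.731, 0.682, -0.0]
contact_force: [3.7, 1.0, -3.1]
finger_gap: 0.249
finger_force: 49.7
```

Depth is about 80 mm with no floor yet.

>>> arm_command(
  series=[
    [[0, 0, 0.05], [0, 0, 0], 1],
    [[0, 0, 0], [0, 0, 0], 1],
  ],
)

```text
t: 14.78
tool_pos: [0.5688, 0.2455, 0.2032]
tool_rot: [-0.0, 0.731, 0.682, -0.0]
contact_force: [2.8, 0.1, -3.0]
finger_gap: 0.252
finger_force: 49.7
```

>>> arm_command(
  series=[
    [[0, 0, 0.05], [0, 0, 0], 1],
    [[0, 0, 0], [0, 0, 0], 1],
  ],
)

```text
t: 14.95
tool_pos: [0.5688, 0.2455, 0.2017]
tool_rot: [-0.0, 0.731, 0.682, -0.0]
contact_force: [3.9, 0.1, -2.5]
finger_gap: 0.252
finger_force: 49.7
```

>>> arm_command(
  series=[
    [[0, 0, 0.05], [0, 0, 0], 1],
    [[0, 0, 0], [0, 0, 0], 1],
  ],
)

```text
t: 15.12
tool_pos: [0.5689, 0.2454, 0.2004]
tool_rot: [0.0, 0.731, 0.682, 0.0]
contact_force: [3.6, -0.5, -2.9]
finger_gap: 0.25
finger_force: 49.9
```

>>> arm_command(
  series=[
    [[0, 0, 0.05], [0, 0, 0], 1],
    [[0, 0, 0], [0, 0, 0], 1],
  ],
)

```text
t: 15.28
tool_pos: [0.569, 0.2455, 0.1993]
tool_rot: [0.0, 0.731, 0.682, 0.0]
contact_force: [1.7, -0.6, 1.7]
finger_gap: 0.252
finger_force: 50.5
```

The floor is felt at TCP z of about 0.200 (foot about 0.075, 85 mm deep). Now I press to roughly 11 N.

>>> arm_command(
  series=[
    [[0, 0, 0.03], [0, 0, 0], 1],
    [[0, 0, 0], [0, 0, 0], 1],
    [[0, 0, 0], [0, 0, 0], 1],
  ],
)

```text
t: 15.53
tool_pos: [0.569, 0.2456, 0.1987]
tool_rot: [0.0, 0.731, 0.682, 0.0]
contact_force: [1.4, -0.3, 5.6]
finger_gap: 0.246
finger_force: 50.8
```

>>> arm_command(
  series=[
    [[0, 0, 0.02], [0, 0, 0], 1],
    [[0, 0, 0], [0, 0, 0], 1],
    [[0, 0, 0], [0, 0, 0], 1],
    [[0, 0, 0], [0, 0, 0], 1],
    [[0, 0, 0], [0, 0, 0], 1],
  ],
)

```text
t: 15.95
tool_pos: [0.569, 0.2456, 0.1984]
tool_rot: [0.0, 0.731, 0.682, 0.0]
contact_force: [0.3, -0.5, 8.2]
finger_gap: 0.25
finger_force: 51.1
```

>>> arm_command(
  series=[
    [[0, 0, 0], [0, 0, 0], 1],
    [[0, 0, 0], [0, 0, 0], 1],
    [[0, 0, 0], [0, 0, 0], 1],
    [[0, 0, 0], [0, 0, 0], 1],
    [[0, 0, 0], [0, 0, 0], 1],
    [[0, 0, 0], [0, 0, 0], 1],
    [[0, 0, 0], [0, 0, 0], 1],
    [[0, 0, 0], [0, 0, 0], 1],
    [[0, 0, 0], [0, 0, 0], 1],
    [[0, 0, 0], [0, 0, 0], 1],
  ],
)

```text
t: 16.78
tool_pos: [0.5691, 0.2456, 0.1984]
tool_rot: [0.0, 0.731, 0.682, 0.0]
contact_force: [1.3, -1.3, 7.9]
finger_gap: 0.251
finger_force: 51.1
```

>>> arm_command(
  series=[
    [[0, 0, 0], [0, 0, 0], 0.3],
    [[0, 0, 0], [0, 0, 0], 0.2],
    [[0, 0, 0], [0, 0, 0], 0],
    [[0, 0, 0], [0, 0, 0], 0],
    [[0, 0, 0], [0, 0, 0], -0.5],
    [[0, 0, 0], [0, 0, 0], -0.5],
    [[0, 0, 0], [0, 0, 0], -0.5],
    [[0, 0, -0.1], [0, 0, 0], -0.5],
    [[0, 0, -0.3], [0, 0, 0], -0.5],
    [[0, 0, -0.5], [0, 0, 0], -0.5],
    [[0, 0, -0.7], [0, 0, 0], -0.5],
    [[0, 0, -0.7], [0, 0, 0], -0.5],
    [[0, 0, -0.7], [0, 0, 0], -0.5],
    [[0, 0, -0.7], [0, 0, 0], -0.5],
    [[0, 0, -0.5], [0, 0, 0], -0.5],
    [[0, 0, -0.3], [0, 0, 0], -0.5],
    [[0, 0, 0], [0, 0, 0], -0.5],
    [[0, 0, 0], [0, 0, 0], -0.5],
  ],
)

```text
t: 18.28
tool_pos: [0.5688, 0.2455, 0.3326]
tool_rot: [0.0, 0.731, 0.682, 0.0]
contact_force: [-0.2, -0.3, -0.2]
finger_gap: 0.753
finger_force: 0.0
```

Run:
```python
from h import *
from cell import ctrl,viewer,nets
s=ctrl.get_state();f=viewer.grab_frame("wrist");im=f["image"]
print(s["t"],s["tool_pos"],s["contact_force"],s["finger_gap"])
g=viewer.grab_frame("side")["image"]
o=np.zeros((600,800,3),np.uint8)
o[:384,:512]=im
o[:300,512:]=cv2.resize(g[150:300,120:264],(288,300))
q=s["tool_rot"];M=R.from_quat([q[1],q[2],q[3],q[0]])
for z,t in((.214,0),):
    p=wproj(s,f,[np.r_[s["tool_pos"][:2],z]+M.apply([i*.045,j*.011,0]) for i,j in((1,1),(1,-1),(-1,-1),(-1,1))])
    cv2.polylines(o,[np.int32(p)],True,(255,255,0),1);print(p)
cv2.imwrite("pics/end.png",o[:,:,::-1])
```

```text
18.2833 [0.56882708 0.24546157 0.33258332] [-0.16676878 -0.32348164 -0.16270263] 0.7526074178068641
[[268.46270307 139.09897695]
 [241.40285373 139.10112028]
 [242.7398104  240.02103673]
 [267.20551834 240.02701291]]
```

View pics/end.png

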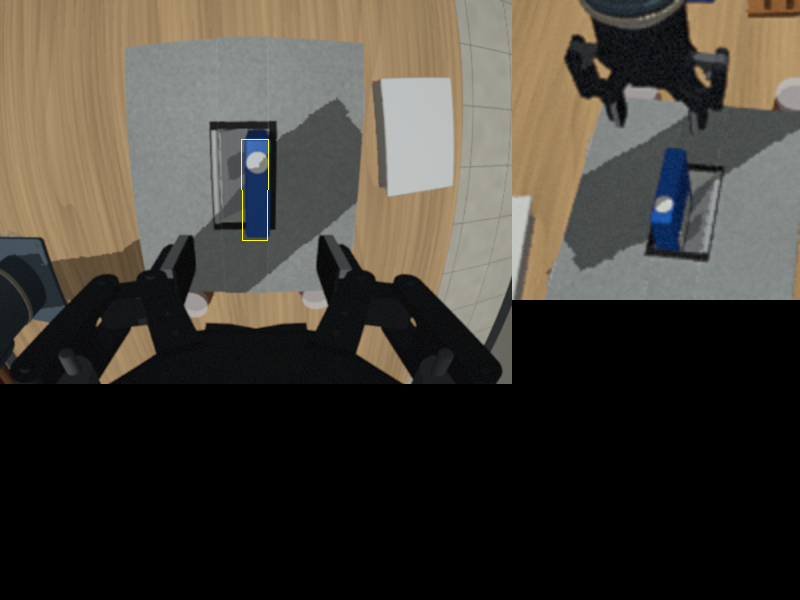

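The brick (wrist view, x 245–270, y 130–240) stands upright along the pocket's +x wall. The flap leans open behind it, the gripper is clear, and the jars are in place.

```bash
python3 -c "
from cell import ctrl
print(ctrl.finish_job())"
```

```text
the job is handed in; nothing more can be done
None
```

The brick stands upright in the cold pocket along the +x wall; I pressed it onto the floor, about 85 mm down, at about 11 N (estimated) for over a second, let go without touching the jars, and handed the job in at about 18 s.

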